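Clear the spectrometer hood and hold it half open

TASK

I need both hands in the spectrometer's sample bay, and its hood has no stay: it drops shut when let go. Take the tube rack off the hood and set it down gently, upright with all four tubes, in the shallow steel tray beside the instrument; then lift the hood by its bow handle to 50 degrees and keep it there, finishing while you are still holding it. Never let the hood drop, and leave the tip box, wash bottle and jar where they stand.

Things in the scene. Friction and masses are not known exactly. Their poses are not given: they have to be found in the camera images.
- spectrometer: Cream bench-top spectrometer standing on the bench, 380 mm wide (its y), 440 mm deep (its x), fixed. Origin: centre of its underside; its -x side is the front, towards the robot; it stands turned by up to 8 degrees. The optics housing at the rear (its x > +20 mm) is 155 mm high, the side pods left and right of the hood 145 mm. The sample bay is in the front middle, under the hood.
- hood (a joint): Hinge of the hood over the sample bay: opening angle in rad, 0 = shut and level, grows as the front edge rises (50 degrees = 0.873), stop at 1.31. No spring or stay: the hood, about 0.6 kg, falls shut from any angle. Hood of bent light-grey sheet, 218 mm wide, 230 mm from hinge to front edge, flat top 145 mm above the bench when shut.
- hood_hinge (a point): Middle of the hood's hinge line, 141 mm above the bench, at the rear edge of the hood. The hinge line runs along the spectrometer's y axis.
- hood_handle (a point): Middle of the round steel bar of the bow handle on top of the hood, near its front edge: bar (hood_c6) 10 mm thick, 110 mm long, parallel to the hinge line, its centre 40 mm above the hood's top, a post at each end (hood_c5, hood_c7). Hood shut: 192 mm in front of the hinge line, 44 mm above it; it swings about that line. The bar can turn between the fingers as the hood rises.
- rack: White block rack for tubes, 130 mm long (its x), 46 mm wide (its y), 50 mm high, about 0.2 kg, with a row of four 18 mm holes 40 mm deep along its length. Origin: centre of its underside; z up. It starts on the flat top of the hood behind the handle, its length roughly along the hinge line.
- tube1: Capped sample tube 1, loose in the rack's hole at rack x = -45 mm, 16 mm thick (cap 17.6 mm), 70 mm long, 18 g. Origin: centre of its foot, which stands 10 mm above the rack's underside; its cap ends 30 mm above the rack's top.
- tube2: Capped sample tube 2, loose in the rack's hole at rack x = -15 mm, 16 mm thick (cap 17.6 mm), 70 mm long, 18 g. Origin: centre of its foot, which stands 10 mm above the rack's underside; its cap ends 30 mm above the rack's top.
- tube3: Capped sample tube 3, loose in the rack's hole at rack x = 15 mm, 16 mm thick (cap 17.6 mm), 70 mm long, 18 g. Origin: centre of its foot, which stands 10 mm above the rack's underside; its cap ends 30 mm above the rack's top.
- tube4: Capped sample tube 4, loose in the rack's hole at rack x = 45 mm, 16 mm thick (cap 17.6 mm), 70 mm long, 18 g. Origin: centre of its foot, which stands 10 mm above the rack's underside; its cap ends 30 mm above the rack's top.
- tray: Shallow open steel tray on the bench at the left or the right of the spectrometer, fixed, outside 200 mm (its x) by 130 mm (its y), walls 4 mm thick and 14 mm high. Origin: centre of its underside; inner floor 4 mm above it.
- tip_box: Bystander: closed grey and white tip box, 117 x 80 x 62 mm, on the bench at the other side of the spectrometer. Origin: centre of its underside.
- wash_bottle: Bystander: white wash bottle, 68 mm thick, about 200 mm high with its bent spout, on the bench beside the rear of the spectrometer. Origin: centre of its underside.
- jar: Bystander: amber glass jar with grey cap, 72 mm thick, 110 mm high, on the bench beside the rear of the spectrometer. Origin: centre of its underside.

How it is judged:
On the way, in this order (a step that is already met when the one before it is completed fails the run):
1. the rack stands released in the tray with its four tubes, the hood still shut (x of rack in the frame of tray between -0.045 and 0.045 m and y of rack in the frame of tray between -0.045 and 0.045 m and z of rack in the frame of tray between 0 and 0.009 m and angle between rack's own z axis and vertical below 0.08 rad and linear speed of rack below 0.03 m/s and contact force between the fingers and rack below 0.05 N and z of tube1 in the frame of rack between 0 and 0.025 m and horizontal distance between each of tube1, tube2, tube3, tube4 and rack below 0.06 m and z of tube2 in the frame of rack between 0 and 0.025 m and z of tube3 in the frame of rack between 0 and 0.025 m and z of tube4 in the frame of rack between 0 and 0.025 m and value of joint hood below 0.1 rad), for 0.2 s.
2. the hood is held by its handle at 50 degrees (value of joint hood between 0.768 and 0.977 rad and velocity of joint hood between -0.08 and 0.08 rad/s and (contact force between the fingers and hood_c5 above 0.5 N or contact force between the fingers and hood_c6 above 0.5 N or contact force between the fingers and hood_c7 above 0.5 N) and contact force between rack and hood below 0.05 N), for 0.2 s.
At the end, for the whole second after the job is handed in: The fingers still carry the hood by its handle, alone and at rest at 50 degrees within 6, through the last second; the rack stands released and upright (within 5 degrees) on the tray floor, its centre within 45 mm of the tray's along both tray axes, all four tubes down in their holes (all of step 2 and x of rack in the frame of tray between -0.045 and 0.045 m and y of rack in the frame of tray between -0.045 and 0.045 m and z of rack in the frame of tray between 0 and 0.009 m and angle between rack's own z axis and vertical below 0.08 rad and linear speed of rack below 0.03 m/s and contact force between the fingers and rack below 0.05 N and z of tube1 in the frame of rack between 0 and 0.025 m and horizontal distance between each of tube1, tube2, tube3, tube4 and rack below 0.06 m and z of tube2 in the frame of rack between 0 and 0.025 m and z of tube3 in the frame of rack between 0 and 0.025 m and z of tube4 in the frame of rack between 0 and 0.025 m); the arm keeps its last pose, push and grip.
It fails at once if the rack is dropped (falls faster than 0.7 m/s out of the gripper) (linear speed of rack above 0.7 m/s and contact force between the fingers and rack below 0.05 N).
It fails at once if the hood is let drop (closes faster than 2.5 rad/s) (velocity of joint hood below -2.5 rad/s).
It fails at once if the tip box is shifted by more than 25 mm or tipped (distance of tip_box from where it was at the start of the episode above 0.025 m or angle between tip_box's own z axis and vertical above 0.35 rad).
It fails at once if the wash bottle is shifted by more than 25 mm or tipped (distance of wash_bottle from where it was at the start of the episode above 0.025 m or angle between wash_bottle's own z axis and vertical above 0.35 rad).
It fails at once if the jar is shifted by more than 25 mm or tipped (distance of jar from where it was at the start of the episode above 0.025 m or angle between jar's own z axis and vertical above 0.35 rad).
It also fails if it takes over 64 s, if anything falls off the work surface, if the arm or the gripper's body presses on something with over 40 N, if the wrist force passes 120 N, or if a joint passes its speed limit or range.

ROBOT

A 7-joint arm with a two-finger parallel gripper is mounted at the origin on the work surface. World frame = base frame: x ahead of the robot, y to its left, z up, the work surface at z = 0. Lengths are in m, angles in rad, forces in N, time in s.
With the tool pointing down it reaches from about 0.4 to 0.85 m from the base axis. Payload 4.4 kg.
Tool frame: the origin (TCP) lies midway between the tips of the shut fingers; the grasp point (between the pads) lies 19 mm behind it (arm.hold_point_z is the distance from the TCP to the grasp point, in m); z points along the fingers, y is the direction in which the jaws open and shut (so a half turn about z gives the same grasp; the last joint's range is limited). The gripper opens to 94 mm and grips with 3 to 60 N. Pads are 16 mm wide; open, the fingers measure 119 mm over their backs; the gripper's body (75 mm by 177 mm) begins 78 mm behind the grasp point.
Start: joints at [1.139, 0.628, 0.038, 1.517, -0.027, 0.996, -0.02], TCP at [0.233, -0.607, 0.205] pointing down, gripper open.
Joint ranges: [-3.06, 3.06], [-0.37, 2.12], [-1.25, 1.32], [0.18, 2.47], [-1.1, 4.24], [0.23, 1.98], [-2.94, 2.94]. Speed limits (rad/s): [2.57, 2.57, 3.14, 3.14, 3.14, 3.14, 3.14].

INTERFACE

Orientations are given as a unit quaternion [w, x, y, z].
In Python, from plant import arm gives the robot as it stands.
- The arm moves only by the tool apply_moves, never from a script. Its argument "steps" is a list of rows, each a list of 3 entries, a list of its own where there are three numbers: the shift along the tool's x, y, z in cm, then the turn about the tool's z in degrees, then the opening in per cent of the stroke, from 0 (shut) to 100 (fully open). In form: [[[dx, dy, dz], yaw, claw], ...]. A call has 1 to 8 rows; each row shifts and turns the commanded pose from where the row before left it, along the tool's axes as they then stand; what a row does not reach is not made up. A row lasts 1/8 s, in which the tool goes at most 62.5 mm and 10.7 degrees, less where a joint would pass 70% of its speed; a pose out of reach is approached as far as the arm can. A call with a gripper value outside its range is refused whole. The fingers move at their own pace and stop on an object; "force" is the grip in N (left out, the last holds). Time passes only in rows, so rows that do not move let the fingers close. It gives the time, the measured TCP pose, the force and the opening at its end, in the units of the state.
- arm.get_state(): the state, without advancing time (a new reading comes with each control period).
- arm.get_image(name): name is "scene" or "top"; returns (picture, depth): 384x512x3 uint8, red, green, blue; 384x512 float32, m along the optical axis (not along the pixel's ray), 0 where there is no reading.
- arm.calibration(name): a dict with "camera_matrix" (3x3 intrinsics, pixels), "R" (3x3) and "t" (3): a world point X has camera coordinates R X + t. Camera axes: x right, y down, z forward; pixel columns grow to the right and rows downward; lengths in m; the calibration is good to about 2 mm. A picture is of the moment at which its call begins. calibration takes no time and is no camera call.
- arm.hand_in(): hands the job in, once; it reports no verdict.
The state is a dict: "clock": time; "joints": joint angles; "qd": joint speeds; "tau": joint torques, N m; "eef_pos": TCP position; "orientation": TCP orientation; "ft_force": force on the tool from outside, world axes, zero at the start; "wrist_torque": the same for the moment, N m; "finger_gap": finger opening in m.
Only numpy, scipy, OpenCV 4.12 (cv2) and the standard library are available. Lean on these libraries where they do the work, as an engineer would, in place of code of your own. Each camera call takes 0.05 s, during which the arm holds its last target.

## Working session

There is one attempt and no reset: what is moved stays moved. The work goes in short steps, Python scripts to look and compute and a tool call to move; the robot and the scene stay as the last step left them, time stands still between calls to the robot, and variables do not carry over. Pictures are saved under pics/ and viewed, and the job is handed in when it is done.

Besides the shell and the picture viewer there is one more tool, called after "Request:" as a command line: name --argument value ..., lists and objects as JSON in quotes. apply_moves: Moves the arm, as the interface text tells. Its arguments: {"type":"object","properties":{"steps":{"type":"array","items":{"type":"array"}},"force":{"type":"number"}},"required":["steps"]}

```bash
mkdir -p pics; ls; python3 - <<'E'
from plant import arm
import numpy as np,cv2
print(arm.get_state())
for n in("scene","top"):
    p,d=arm.get_image(n); np.savez(f"pics/{n}0.npz",p=p,d=d); cv2.imwrite(f"pics/{n}0.png",p[:,:,::-1])
    c=arm.calibration(n);print(n,c)
print(arm.hold_point_z)
E
```

```text
pics
{'clock': 0.0, 'joints': array([ 1.13921288,  0.62930244,  0.03841531,  1.51835851, -0.02696468,
        0.99630869, -0.02004113]), 'qd': array([ 0.00208417,  0.00050801,  0.00024537, -0.00046448, -0.00136996,
        0.0001186 , -0.00018753]), 'tau': array([ 3.44271393e-05, -5.49732792e+01,  1.14374422e+00, -1.86640102e+01,
       -5.21977991e-02,  2.37010064e-02,  1.60155851e-04]), 'eef_pos': array([ 0.23228548, -0.60636329,  0.204585  ]), 'orientation': array([-9.10881304e-04,  9.83321464e-01,  1.81873673e-01, -1.86878651e-04]), 'ft_force': array([ 0.391504  ,  0.30680107, -0.04212831]), 'wrist_torque': array([ 0.00041304, -0.02148391,  0.04632694]), 'finger_gap': 0.09410974177385337}
scene {'camera_matrix': array([[352.3159718 ,   0.        , 253.641692  ],
       [  0.        , 352.3159718 , 194.65502208],
       [  0.        ,   0.        ,   1.        ]]), 'R': array([[-0.2495222 ,  0.9682985 , -0.01169119],
       [ 0.54917801,  0.13155399, -0.82528605],
       [-0.79758522, -0.21234774, -0.56459389]]), 't': array([ 0.13408763, -0.18527911,  1.45460945])}
top {'camera_matrix': array([[415.70037287,   0.        , 257.07880627],
       [  0.        , 415.70037287, 191.85220392],
       [  0.        ,   0.        ,   1.        ]]), 'R': array([[ 0.0230996 , -0.99973206,  0.00149205],
       [-0.99061693, -0.02309003, -0.13470316],
       [ 0.13470152,  0.00163354, -0.99088487]]), 't': array([-0.02378136,  0.57972977,  1.14272931])}
0.0188
```

View pics/scene0.png

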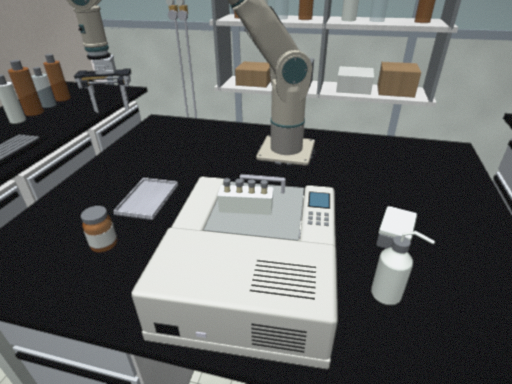

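View pics/top0.png

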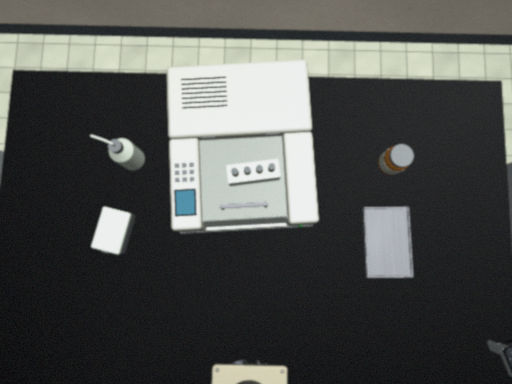

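Top view: rack at about (253,172), tube caps in a row on it, handle bar at about (244,206), tray at (388,242), jar at (397,157), tip box at (113,230), and bottle at (127,153). Next I measure these with depth and colour.

```bash
cat > h.py <<'E'
import numpy as np,cv2
from plant import arm
def pts(n,d):
    c=arm.calibration(n);K=c["camera_matrix"];v,u=np.mgrid[:d.shape[0],:d.shape[1]]
    P=np.stack([(u-K[0,2])/K[0,0]*d,(v-K[1,2])/K[1,1]*d,d],-1)
    W=(P-c["t"])@c["R"]; W[d<=0]=np.nan; return W
def ray(n,uv,z):
    c=arm.calibration(n);K=c["camera_matrix"];o=-c["R"].T@c["t"]
    r=c["R"].T@np.linalg.solve(K,np.array([uv[0],uv[1],1.0]));return o+r*(z-o[2])/r[2]
def proj(n,X):
    c=arm.calibration(n);x=c["camera_matrix"]@(c["R"]@np.asarray(X)+c["t"]);return x[:2]/x[2]
def rect(xy):
    r=cv2.minAreaRect(xy.astype(np.float32)*1000);return r
E
python3 - <<'E'
from h import *
f=np.load("pics/top0.npz");d=f["d"];p=f["p"];W=pts("top",d)
Z=W[...,2]
roi=np.zeros_like(d,bool);roi[140:225,205:300]=1
for nm,lo,hi in(("racktop",.185,.203),("caps",.212,.24)):
    reg=roi.copy();reg[195:]=0
    m=reg&(Z>lo)&(Z<hi);q=W[m];print(nm,m.sum(),np.median(q,0),rect(q[:,:2]))
b=roi.copy();b[:196]=0
m=b&(Z>.165)&(Z<.2);q=W[m];print("bar",m.sum(),np.median(q,0),rect(q[:,:2]))
print("hoodtop z",np.median(Z[185:195,215:275]))
t=np.zeros_like(d,bool);t[195:290,350:425]=1
m=t&(p.max(2)>70);v,u=np.nonzero(m);
print("tray px",cv2.minAreaRect(np.stack([u,v],1).astype(np.float32)))
w=np.array([ray("top",(a,b),.012) for a,b in zip(u,v)]);print(rect(w[:,:2]),np.median(Z[m]))
for nm,(a,b,c,e) in dict(spec=(55,235,160,325),jar=(140,180,375,420),tip=(200,260,85,140),bot=(130,180,85,150)).items():
    q=W[a:b,c:e].reshape(-1,3);q=q[q[:,2]>.02];r=rect(q[:,:2]);print(nm,r,np.nanmax(q[:,2]))
big=cv2.resize(p[130:235,160:325,::-1],None,fx=4.8,fy=4.8,interpolation=cv2.INTER_CUBIC);cv2.imwrite("pics/crop1.png",big)
E
```

```text
racktop 790 [6.08754750e-01 3.07378220e-04 1.94227693e-01] ((612.66162109375, -0.1466217041015625), (46.79505157470703, 130.5388641357422), 9.063613891601562)
caps 180 [6.12044312e-01 5.29114875e-04 2.23802074e-01] ((612.7124633789062, -0.2428741455078125), (16.945585250854492, 105.31204223632812), 8.50161075592041)
bar 195 [0.52764295 0.0232722  0.18823031] ((527.7572021484375, 22.11969757080078), (10.325490951538086, 116.61248016357422), 4.740156650543213)
hoodtop z nan
tray px ((387.8677062988281, 241.72061157226562), (73.53572845458984, 48.0883674621582), 87.27368927001953)Traceback (most recent call last):
  File "<stdin>", line 14, in <module>
  File "h.py", line 8, in ray
    c=arm.calibration(n);K=c["camera_matrix"];o=-c["R"].T@c["t"]
ValueError: time passes only in moves, steps and waits
```

```bash
sed -i 's/arm.calibration(n)/CAL[n]/; s/^from plant import arm/from plant import arm\nCAL={n:arm.calibration(n) for n in ("scene","top")}/' h.py
python3 - <<'E'
from h import *
f=np.load("pics/top0.npz");d=f["d"];p=f["p"];W=pts("top",d)
Z=W[...,2]
t=np.zeros_like(d,bool);t[195:290,350:425]=1
m=t&(p.max(2)>70);v,u=np.nonzero(m)
w=np.array([ray("top",(a,b),.012) for a,b in zip(u,v)]);print(rect(w[:,:2]),np.nanmedian(Z[m]))
for nm,(a,b,c,e) in dict(jar=(140,180,375,420),tip=(200,260,85,140),bot=(130,180,85,150)).items():
    q=W[a:b,c:e].reshape(-1,3);q=q[q[:,2]>.02];r=rect(q[:,:2]);print(nm,r,np.nanmax(q[:,2]))
q=W[60:235,160:325].reshape(-1,3);q=q[(q[:,2]>.12)&(q[:,2]<.17)];print("spec",rect(q[:,:2]),np.nanmax(q[:,2]))
big=cv2.resize(p[130:235,160:325,::-1],None,fx=4.8,fy=4.8,interpolation=cv2.INTER_CUBIC);cv2.imwrite("pics/crop1.png",big)
E
```

```text
((448.9589538574219, -387.8269348144531), (205.40916442871094, 137.2701873779297), 1.7461185455322266) 0.0037012233734942486
jar ((678.9791259765625, -398.2732849121094), (69.97518920898438, 66.97057342529297), 75.20140838623047) 0.11515957281606101
tip ((461.9071350097656, 390.9836120605469), (81.64405822753906, 119.5658950805664), 76.78677368164062) 0.06868625729470137
bot ((674.6993408203125, 363.86712646484375), (68.58173370361328, 79.43169403076172), 16.698762893676758) 0.20115953952529253
spec ((696.7283935546875, 34.99797058105469), (439.31854248046875, 380.55548095703125), 4.575918674468994) 0.16974563138850252
```

View pics/crop1.png

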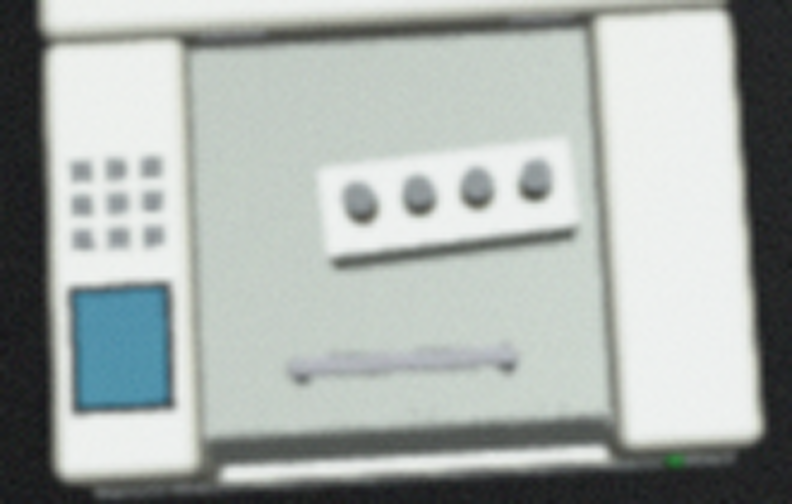

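Request:
apply_moves --steps '[[[0,0,-2.5],-9.75,100],[[0,0,-2.5],-9.75,100],[[0,0,-2.5],-9.75,100],[[0,0,-2.5],-9.75,100],[[0,0,0],-9.75,100],[[0,0,0],-9.75,100],[[0,0,0],-9.75,100],[[0,0,0],-9.75,100]]'

```text
clock: 1.1
eef_pos: [0.2323, -0.6067, 0.3049]
orientation: [-0.001, 0.648, 0.762, 0.0]
ft_force: [-0.4, 0.5, -0.4]
finger_gap: 0.0939
```

```bash
cat > go.py <<'E'
import sys;from plant import arm
import numpy as np
from scipy.spatial.transform import Rotation as R
def rel(target,phi):
    s=arm.get_state();q=s["orientation"];r=R.from_quat(q[[1,2,3,0]]);M=r.as_matrix()
    h=np.degrees(np.arctan2(M[1,0],M[0,0]))
    print("clk",s["clock"],"tcp",s["eef_pos"].round(4),"head",h.round(2),"tilt",np.degrees(np.arccos(-M[2,2])).round(2),"gap",s["finger_gap"].round(4),"F",s["ft_force"].round(2),"j",s["joints"].round(2))
    print("tool shift cm",(M.T@(np.array(target)-s["eef_pos"])*100).round(2),"yaw",((h-phi+180)%360-180).round(2))
rel([float(a) for a in sys.argv[1:4]],float(sys.argv[4]))
E
python3 go.py .6125 -.0 .30 99
```

```text
Traceback (most recent call last):
  File "go.py", line 9, in <module>
    rel([float(a) for a in sys.argv[1:4]],float(sys.argv[4]))
    ~~~^^^^^^^^^^^^^^^^^^^^^^^^^^^^^^^^^^^^^^^^^^^^^^^^^^^^^^
  File "go.py", line 7, in rel
    print("clk",s["clock"],"tcp",s["eef_pos"].round(4),"head",h.round(2),"tilt",np.degrees(np.arccos(-M[2,2])).round(2),"gap",s["finger_gap"].round(4),"F",s["ft_force"].round(2),"j",s["joints"].round(2))
                                                                                                                              ^^^^^^^^^^^^^^^^^^^^^
AttributeError: 'float' object has no attribute 'round'
```

```bash
sed -i 's/s\["finger_gap"\].round(4)/round(s["finger_gap"],4)/' go.py
python3 go.py .6125 -.0 .30 99
```

```text
clk 1.1 tcp [ 0.2323 -0.6067  0.3049] head 99.27 tilt 0.06 gap 0.0939 F [-0.42  0.5  -0.37] j [ 1.34  0.56 -0.31  1.37  0.18  1.24  1.18]
tool shift cm [53.75 47.3   0.54] yaw 0.27
```

Request:
apply_moves --steps '[[[2,1.7,0],0,100],[[3.6,3.2,0],0,100],[[4,3.5,0],0,100],[[4,3.5,0],0,100],[[4,3.5,0],0,100],[[4,3.5,0],0,100],[[4,3.5,0],0,100],[[4,3.5,0],0,100]]'

```text
clock: 2.1
eef_pos: [0.4427, -0.2728, 0.3053]
orientation: [-0.0, 0.65, 0.76, -0.0]
ft_force: [1.4, 0.3, -0.5]
finger_gap: 0.0945
```

Request:
apply_moves --steps '[[[4,3.5,0],0,100],[[4,3.5,0],0,100],[[4,3.5,0],0,100],[[4,3.5,0],0,100],[[4,3.5,0],0,100],[[2,2,0],0,100],[[0,0,0],0,100]]'

```text
clock: 2.98
eef_pos: [0.601, -0.0239, 0.3048]
orientation: [-0.001, 0.648, 0.762, 0.0]
ft_force: [-0.1, -1.3, 0.4]
finger_gap: 0.0936
```

```bash
python3 go.py .6125 -.0 .156 99
```

```text
clk 2.975 tcp [ 0.601  -0.0239  0.3048] head 99.21 tilt 0.1 gap 0.0936 F [-0.14 -1.28  0.4 ] j [ 0.28  0.5  -0.46  1.51  0.23  1.19 -0.06]
tool shift cm [ 2.15  1.53 14.88] yaw 0.21
```

Request:
apply_moves --steps '[[[2.15,1.55,0],0,100],[[0,0,2],0,100],[[0,0,3],0,100],[[0,0,2.5],0,100],[[0,0,0],0,100]]'

```text
clock: 3.6
eef_pos: [0.6105, -0.0053, 0.2286]
orientation: [-0.001, 0.65, 0.76, -0.002]
ft_force: [-0.3, -0.4, 0.4]
finger_gap: 0.0938
```

```bash
python3 go.py .6125 -.0 .156 99; python3 - <<'E'
from h import *
for n in("scene","top"):
    p,d=arm.get_image(n); np.savez(f"pics/{n}1.npz",p=p,d=d)
    a=p[160:260,180:360] if n=="scene" else p[130:230,170:330]
    cv2.imwrite(f"pics/{n}1.png",cv2.resize(a[:,:,::-1],None,fx=4.4,fy=4.4,interpolation=cv2.INTER_CUBIC))
E
```

```text
clk 3.6 tcp [ 0.6105 -0.0053  0.2286] head 98.84 tilt 0.3 gap 0.0938 F [-0.33 -0.44  0.38] j [ 0.23  0.58 -0.44  1.59  0.27  1.04 -0.13]
tool shift cm [0.5  0.32 7.26] yaw -0.16
```

View pics/scene1.png

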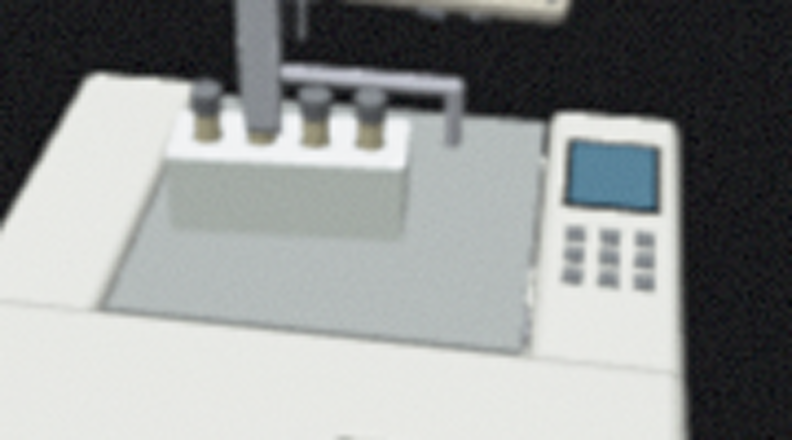

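View pics/top1.png

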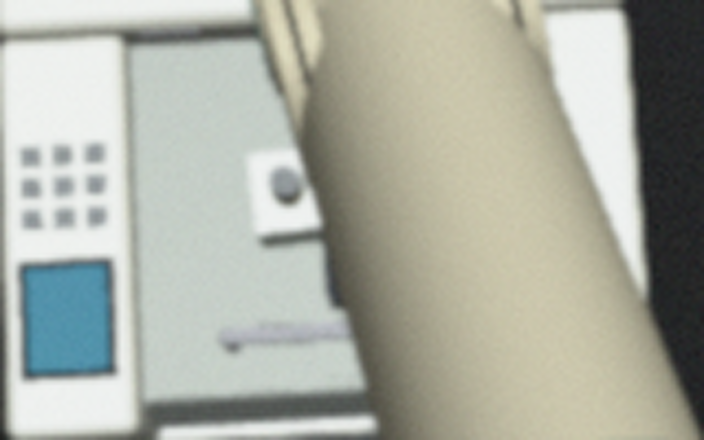

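The scene crop shows the rear finger at (260,60), still above the rack and ahead of the second tube from the left. All four tubes are in the rack and the hood is shut. I'll descend over the rack now.

Request:
apply_moves --steps '[[[0.5,0.3,1],0,100],[[0,0,2],0,100],[[0,0,2],0,100],[[0,0,1.5],0,100],[[0,0,0.6],0,100],[[0,0,0],0,100]]'

```text
clock: 4.45
eef_pos: [0.6149, 0.0026, 0.1594]
orientation: [-0.0, 0.65, 0.76, 0.0]
ft_force: [-0.6, -0.9, 0.8]
finger_gap: 0.094
```

```bash
python3 go.py .6125 -.0 .156 99
```

```text
clk 4.45 tcp [0.6149 0.0026 0.1594] head 98.96 tilt 0.01 gap 0.094 F [-0.61 -0.88  0.81] j [ 0.2   0.66 -0.41  1.66  0.32  0.89 -0.18]
tool shift cm [-0.22 -0.28  0.34] yaw -0.04
```

Request:
apply_moves --steps '[[[-0.2,-0.2,0.3],0,90],[[0,0,0],0,75],[[0,0,0],0,62],[[0,0,0],0,54],[[0,0,0],0,46],[[0,0,0],0,40],[[0,0,0],0,40]]' --force 25

```text
clock: 5.32
eef_pos: [0.6133, 0.0002, 0.1566]
orientation: [0.0, 0.65, 0.76, 0.0]
ft_force: [0.2, 0.2, 0.7]
finger_gap: 0.0458
```

```bash
python3 go.py .6125 -.0 .156 99
```

```text
clk 5.325 tcp [6.133e-01 2.000e-04 1.566e-01] head 98.96 tilt 0.02 gap 0.0458 F [0.19 0.23 0.74] j [ 0.2   0.66 -0.41  1.67  0.32  0.88 -0.18]
tool shift cm [-0.01 -0.08  0.06] yaw -0.04
```

Gripped: the gap is 45.8 mm against a 46 mm rack. Lifting slowly.

Request:
apply_moves --steps '[[[0,0,-0.4],0,30],[[0,0,-1],0,30],[[0,0,-1.5],0,30],[[0,0,-2],0,30],[[0,0,-2.5],0,30],[[0,0,-2],0,30],[[0,0,-0.6],0,30],[[0,0,0],0,30]]'

```text
clock: 6.32
eef_pos: [0.6131, 0.0001, 0.2569]
orientation: [0.0, 0.65, 0.76, 0.0]
ft_force: [0.1, 0.5, -4.2]
finger_gap: 0.046
```

```bash
python3 go.py .449 -.388 .256 1.75;python3 - <<'E'
from h import *
p,d=arm.get_image("scene"); cv2.imwrite("pics/scene2.png",cv2.resize(p[80:300,120:380,::-1],None,fx=2.7,fy=2.7,interpolation=cv2.INTER_CUBIC))
E
```

```text
clk 6.325 tcp [6.131e-01 1.000e-04 2.569e-01] head 98.96 tilt 0.03 gap 0.046 F [ 0.06  0.54 -4.15] j [ 0.23  0.55 -0.45  1.55  0.26  1.09 -0.12]
tool shift cm [-35.78 -22.26   0.08] yaw 97.21
```

View pics/scene2.png

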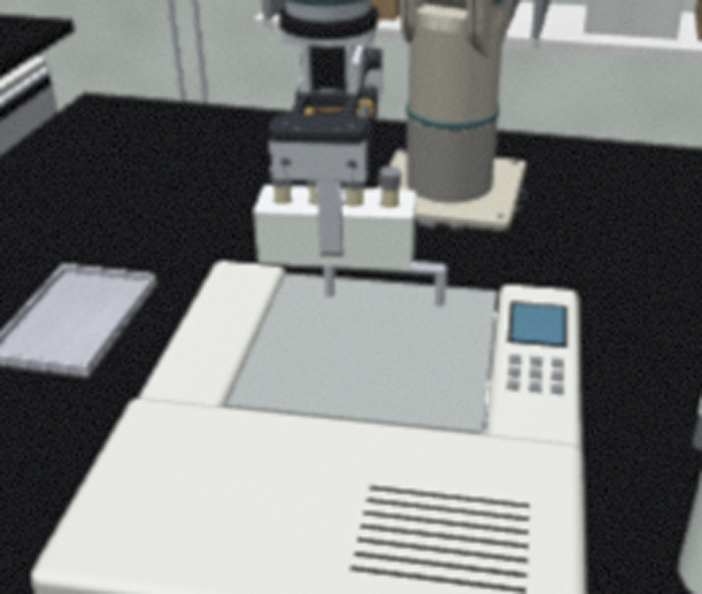

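The rack hangs level at (335,230) with its four tubes, clear of the hood; the tray is at (75,320). Carrying it across.

Request:
apply_moves --steps '[[[-1,-0.6,0],0,30],[[-2,-1.2,0],0,30],[[-3,-1.9,0],0,30],[[-3.5,-2.2,0],0,30],[[-3.5,-2.2,0],0,30],[[-3.5,-2.2,0],0,30],[[-3.5,-2.2,0],0,30],[[-3.5,-2.2,0],0,30]]'

```text
clock: 7.38
eef_pos: [0.5028, -0.2568, 0.2559]
orientation: [-0.001, 0.65, 0.76, -0.0]
ft_force: [0.8, -0.3, -2.8]
finger_gap: 0.0456
```

Request:
apply_moves --steps '[[[-3.5,-2.2,0],2,30],[[-3.5,-2.2,0],4,30],[[-2.5,-1.6,0],6,30],[[-1.5,-1,0],8,30],[[0,0,0],8,30],[[0,0,0],8,30],[[0,0,0],8,30],[[0,0,0],8,30]]'

```text
clock: 8.38
eef_pos: [0.4439, -0.3708, 0.2557]
orientation: [-0.001, 0.918, 0.396, -0.001]
ft_force: [-0.0, 1.3, -4.3]
finger_gap: 0.0457
```

Request:
apply_moves --steps '[[[0,0,0],8,30],[[0,0,0],8,30],[[0,0,0],8,30],[[0,0,0],8,30],[[0,0,0],6,30],[[0,0,0],4,30],[[0,0,0],2,30],[[0,0,0],0,30]]'

```text
clock: 9.38
eef_pos: [0.4446, -0.3706, 0.2561]
orientation: [-0.0, 1.0, 0.026, -0.0]
ft_force: [-0.1, -0.8, -3.5]
finger_gap: 0.0459
```

```bash
python3 go.py .449 -.388 .1 1.75
```

```text
clk 9.375 tcp [ 0.4446 -0.3706  0.2561] head 2.97 tilt 0.05 gap 0.0459 F [-0.09 -0.78 -3.49] j [ 0.64  0.47  0.01  1.66 -0.01  1.01 -0.87]
tool shift cm [ 0.36  1.77 15.61] yaw 1.22
```

Request:
apply_moves --steps '[[[0.35,1.0,1],1.2,30],[[0,0.75,2],0,30],[[0,0,3],0,30],[[0,0,3],0,30],[[0,0,3],0,30],[[0,0,2],0,30],[[0,0,1],0,30],[[0,0,0],0,30]]'

```text
clock: 10.38
eef_pos: [0.4491, -0.3879, 0.1057]
orientation: [-0.0, 1.0, 0.015, -0.0]
ft_force: [-0.5, 0.3, -2.9]
finger_gap: 0.0462
```

```bash
python3 go.py .449 -.388 .0156 1.75;python3 - <<'E'
from h import *
for n in("scene","top"):
    p,d=arm.get_image(n); np.savez(f"pics/{n}3.npz",p=p,d=d)
    a=p[120:260,60:260] if n=="scene" else p[170:310,310:500]
    cv2.imwrite(f"pics/{n}3.png",cv2.resize(a[:,:,::-1],None,fx=4,fy=4,interpolation=cv2.INTER_CUBIC))
E
```

```text
clk 10.375 tcp [ 0.4491 -0.3879  0.1057] head 1.74 tilt 0.07 gap 0.0462 F [-0.54  0.28 -2.94] j [ 0.66  0.67  0.01  1.77 -0.01  0.7  -0.86]
tool shift cm [-0.    0.01  9.01] yaw -0.01
```

View pics/scene3.png

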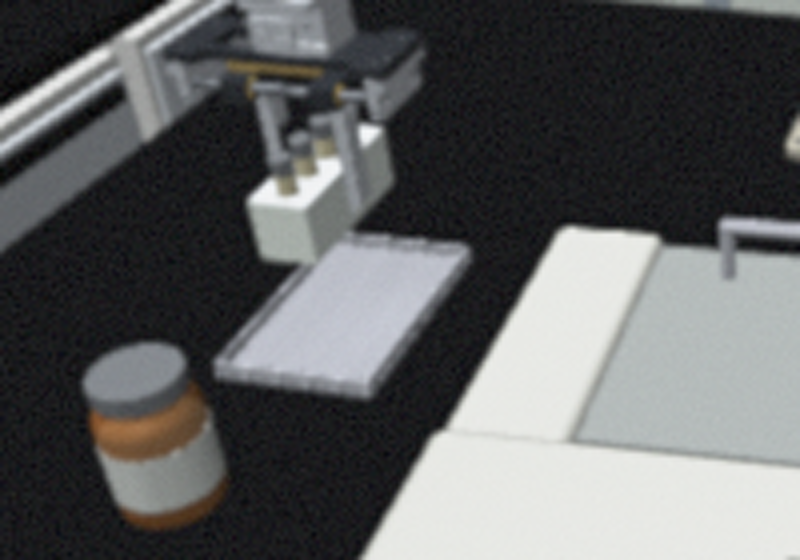

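View pics/top3.png

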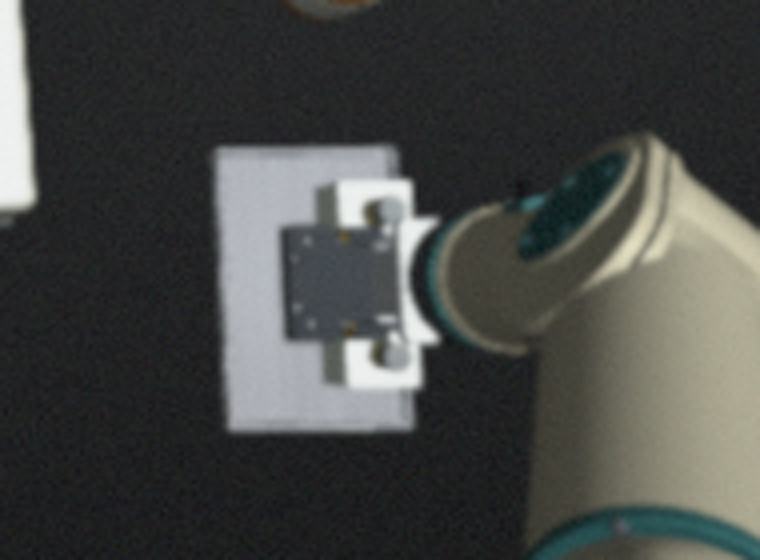

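```bash
python3 - <<'E'
from h import *
f=np.load("pics/top3.npz");W=pts("top",f["d"]);p=f["p"];Z=W[...,2]
m=np.zeros(Z.shape,bool);m[205:275,385:425]=1
m&=(Z>.13)&(Z<.155);q=W[m];print(m.sum(),np.median(q,0),rect(q[:,:2]))
v,u=np.nonzero(np.pad((p[170:310,340:420].min(2)>110),((170,74),(340,92)))&(Z<.02));q=W[v,u]
print(len(q),rect(q[:,:2]),np.median(q,0))
E
```

```text
337 [ 0.41575132 -0.38101862  0.14409552] ((451.31463623046875, -388.7727355957031), (127.9662094116211, 46.73044204711914), 1.1712050437927246)
1900 ((448.98333740234375, -401.5723876953125), (201.56201171875, 157.35067749023438), 2.086426019668579) [ 0.43523284 -0.36321809  0.00390911]
```

The camera puts the rack at (451,-389) mm with its underside at 0.094 m, which matches the arm's pose and is centred over the tray. Lowering it.

Request:
apply_moves --steps '[[[0,0,1],0,30],[[0,0,1.8],0,30],[[0,0,2],0,30],[[0,0,1.6],0,30],[[0,0,1],0,30],[[0,0,0.6],0,30],[[0,0,0.3],0,30],[[0,0,0],0,30]]'

```text
clock: 11.48
eef_pos: [0.4496, -0.388, 0.0237]
orientation: [0.0, 1.0, 0.015, 0.0]
ft_force: [-0.2, 0.1, -2.3]
finger_gap: 0.0458
```

```bash
python3 go.py .449 -.388 .0156 1.75
```

```text
clk 11.475 tcp [ 0.4496 -0.388   0.0237] head 1.75 tilt 0.03 gap 0.0458 F [-0.17  0.11 -2.3 ] j [ 0.66  0.79  0.01  1.81 -0.01  0.53 -0.87]
tool shift cm [-0.06  0.    0.81] yaw 0.0
```

Request:
apply_moves --steps '[[[0,0,0.3],0,30],[[0,0,0.2],0,30],[[0,0,0.1],0,30],[[0,0,0.1],0,30],[[0,0,0],0,30]]'

```text
clock: 12.1
eef_pos: [0.4494, -0.3878, 0.0164]
orientation: [-0.0, 1.0, 0.015, -0.0]
ft_force: [-0.4, 0.8, -3.6]
finger_gap: 0.0459
```

Request:
apply_moves --steps '[[[0,0,0.1],0,30],[[0,0,0.05],0,30],[[0,0,0],0,30]]'

```text
clock: 12.48
eef_pos: [0.4495, -0.3879, 0.0156]
orientation: [0.0, 1.0, 0.015, 0.0]
ft_force: [-0.5, 0.5, 4.9]
finger_gap: 0.0456
```

The force turned from -3.6 to +4.9 N, so the rack is on the tray floor. Releasing.

Request:
apply_moves --steps '[[[0,0,0],0,50],[[0,0,0],0,56],[[0,0,0],0,62],[[0,0,0],0,65],[[0,0,0],0,65],[[0,0,0],0,65]]'

```text
clock: 13.22
eef_pos: [0.4494, -0.3878, 0.015]
orientation: [-0.0, 1.0, 0.015, 0.0]
ft_force: [0.8, -0.1, -0.6]
finger_gap: 0.0615
```

Request:
apply_moves --steps '[[[0,0,-0.5],0,65],[[0,0,-1.5],0,65],[[0,0,-3],0,65],[[0,0,-4],0,65],[[0,0,-5],0,65],[[0,0,-6],0,65],[[0,0,-6],0,65],[[0,0,-4],0,65]]'

```text
clock: 14.22
eef_pos: [0.4498, -0.3882, 0.3196]
orientation: [0.002, 1.0, 0.015, 0.002]
ft_force: [-0.1, -0.4, -0.5]
finger_gap: 0.0613
```

```bash
python3 go.py .529 .023 .32 94.7;python3 - <<'E'
from h import *
for n in("scene",):
    p,d=arm.get_image(n); np.savez(f"pics/{n}4.npz",p=p,d=d)
    a=p[120:260,60:260]
    cv2.imwrite(f"pics/{n}4.png",cv2.resize(a[:,:,::-1],None,fx=4,fy=4,interpolation=cv2.INTER_CUBIC))
E
```

```text
clk 14.225 tcp [ 0.4498 -0.3882  0.3196] head 1.75 tilt 0.29 gap 0.0613 F [-0.12 -0.37 -0.47] j [ 0.65  0.44  0.02  1.52 -0.01  1.17 -0.87]
tool shift cm [  9.17 -40.86  -0.13] yaw -92.95
```

View pics/scene4.png

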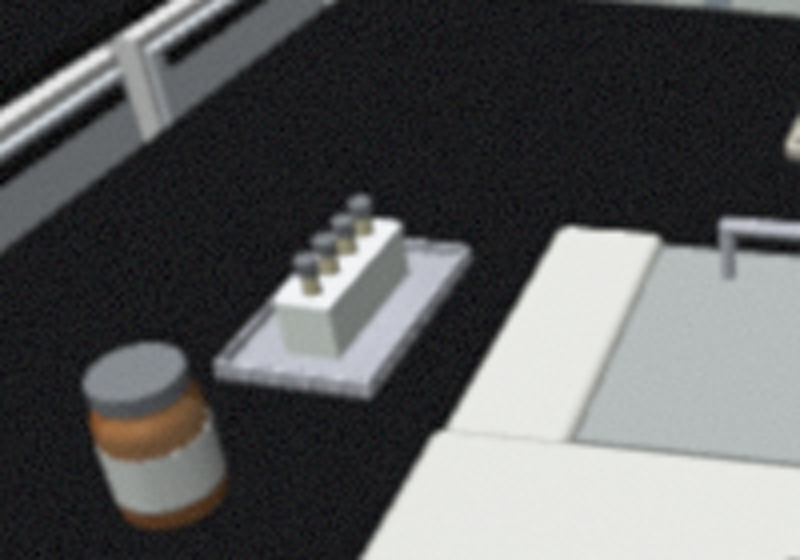

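The rack stands upright, centred in the tray, with four tubes (crop 335,280); the jar has not moved. On to the handle.

Request:
apply_moves --steps '[[[0.5,-2,0],-9,65],[[0,0,0],-10,65],[[0,0,0],-10,65],[[0,0,0],-10,65],[[0,0,0],-10,65],[[0,0,0],-10,65],[[0,0,0],-10,65],[[0,0,0],-10,65]]'

```text
clock: 15.28
eef_pos: [0.4534, -0.3676, 0.3158]
orientation: [0.0, 0.76, 0.65, -0.0]
ft_force: [-0.3, -0.3, -0.6]
finger_gap: 0.0609
```

Request:
apply_moves --steps '[[[0,0,0],-10,65],[[0,0,0],-4,65],[[0,0,0],0,65]]'

```text
clock: 15.65
eef_pos: [0.4535, -0.3677, 0.3156]
orientation: [0.0, 0.678, 0.735, -0.0]
ft_force: [-0.3, -0.4, -0.0]
finger_gap: 0.0611
```

```bash
python3 go.py .528 .0225 .28 94.7
```

```text
clk 15.65 tcp [ 0.4535 -0.3677  0.3156] head 94.7 tilt 0.04 gap 0.0611 F [-0.26 -0.41 -0.01] j [ 0.87  0.45 -0.37  1.55  0.17  1.18  0.55]
tool shift cm [38.28 10.62  3.54] yaw -0.0
```

Request:
apply_moves --steps '[[[4,1.1,0],0,65],[[5,1.4,0.5],0,65],[[5,1.4,0.5],0,65],[[5,1.4,0.5],0,65],[[5,1.4,0.5],0,65],[[5,1.4,0.5],0,65],[[5,1.4,0.5],0,65],[[4.2,1.1,0.5],0,65]]'

```text
clock: 16.65
eef_pos: [0.5279, 0.024, 0.2805]
orientation: [0.0, 0.677, 0.736, 0.0]
ft_force: [-0.1, 0.4, -0.7]
finger_gap: 0.0611
```

Request:
apply_moves --steps '[[[0,0,0],0,65],[[0,0,0],0,65]]'

```text
clock: 16.9
eef_pos: [0.5276, 0.0209, 0.2802]
orientation: [0.0, 0.678, 0.735, -0.0]
ft_force: [0.3, 0.3, 0.3]
finger_gap: 0.0612
```

```bash
python3 go.py .528 .0225 .166 94.7
```

```text
clk 16.9 tcp [0.5276 0.0209 0.2802] head 94.69 tilt 0.07 gap 0.0612 F [0.32 0.34 0.34] j [ 0.23  0.4  -0.47  1.75  0.21  1.04 -0.22]
tool shift cm [ 0.16  0.05 11.42] yaw -0.01
```

Request:
apply_moves --steps '[[[0.1,0,2],0,60],[[0,0,3],0,60],[[0,0,3],0,60],[[0,0,2],0,60],[[0,0,1],0,60],[[0,0,0.4],0,60],[[0,0,0],0,60]]'

```text
clock: 17.77
eef_pos: [0.528, 0.0224, 0.1664]
orientation: [0.0, 0.677, 0.736, 0.0]
ft_force: [0.0, 0.1, -0.2]
finger_gap: 0.0563
```

```bash
python3 go.py .528 .0225 .166 94.7;python3 - <<'E'
from h import *
for n in("scene",):
    p,d=arm.get_image(n)
    a=p[140:270,160:360]
    cv2.imwrite(f"pics/{n}5.png",cv2.resize(a[:,:,::-1],None,fx=4,fy=4,interpolation=cv2.INTER_CUBIC))
E
```

```text
clk 17.775 tcp [0.528  0.0224 0.1664] head 94.71 tilt 0.05 gap 0.0563 F [ 0.02  0.1  -0.21] j [ 0.19  0.53 -0.42  1.89  0.3   0.78 -0.31]
tool shift cm [ 0.01 -0.    0.04] yaw 0.01
```

View pics/scene5.png

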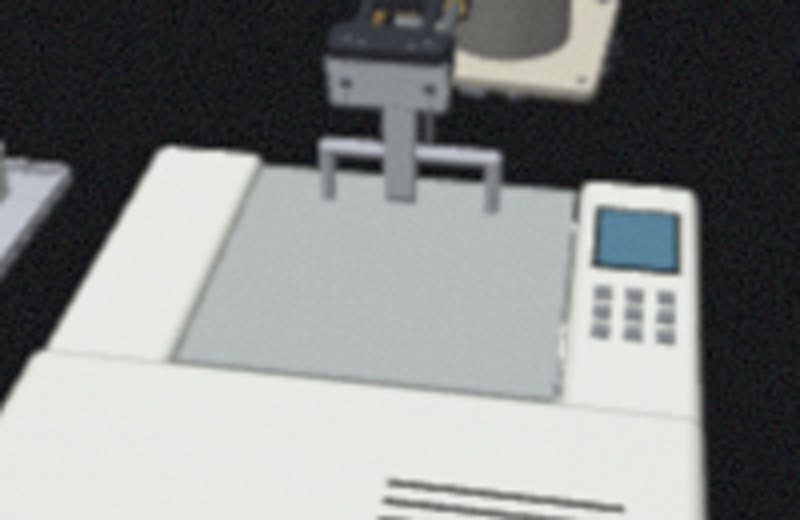

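The rear finger at (400,150) sits behind the bar, midway between the posts at (325) and (495). Closing.

Request:
apply_moves --steps '[[[0,0,0],0,45],[[0,0,0],0,30],[[0,0,0],0,18],[[0,0,0],0,10],[[0,0,0],0,4],[[0,0,0],0,2],[[0,0,0],0,2]]' --force 30

```text
clock: 18.7
eef_pos: [0.5282, 0.0229, 0.166]
orientation: [0.0, 0.677, 0.736, 0.0]
ft_force: [2.5, 0.2, -3.0]
finger_gap: 0.0091
```

```bash
python3 go.py .528 .0225 .166 94.7; python3 - <<'E'
import numpy as np
a0=np.arctan2(44,192);r=np.hypot(44,192)
p=None
for d in range(0,52,2):
    a=a0+np.radians(d);q=np.array([-r*np.cos(a),r*np.sin(a)])/10
    if p is not None: print(d,(q-p).round(2),(q-[-19.2,4.4]).round(2))
    p=q
E
```

```text
clk 18.7 tcp [0.5282 0.0229 0.166 ] head 94.76 tilt 0.06 gap 0.0091 F [ 2.47  0.22 -3.  ] j [ 0.19  0.53 -0.42  1.89  0.3   0.78 -0.31]
tool shift cm [-0.04 -0.03  0.  ] yaw 0.06
2 [0.17 0.67] [0.17 0.67]
4 [0.19 0.66] [0.35 1.33]
6 [0.21 0.65] [0.57 1.98]
8 [0.23 0.65] [0.8  2.63]
10 [0.26 0.64] [1.06 3.27]
12 [0.28 0.63] [1.33 3.9 ]
14 [0.3  0.62] [1.63 4.51]
16 [0.32 0.61] [1.96 5.12]
18 [0.34 0.6 ] [2.3  5.72]
20 [0.36 0.58] [2.66 6.3 ]
22 [0.38 0.57] [3.05 6.87]
24 [0.4  0.56] [3.45 7.43]
26 [0.42 0.54] [3.87 7.97]
28 [0.44 0.53] [4.31 8.5 ]
30 [0.46 0.51] [4.77 9.01]
32 [0.48 0.5 ] [5.25 9.51]
34 [0.49 0.48] [5.74 9.98]
36 [0.51 0.46] [ 6.25 10.45]
38 [0.53 0.44] [ 6.78 10.89]
40 [0.54 0.42] [ 7.32 11.31]
42 [0.56 0.41] [ 7.88 11.72]
44 [0.57 0.39] [ 8.45 12.1 ]
46 [0.58 0.37] [ 9.03 12.47]
48 [0.59 0.34] [ 9.62 12.81]
50 [0.61 0.32] [10.23 13.14]
```

Request:
apply_moves --steps '[[[0,0.1,-0.33],0,2],[[0,0.17,-0.67],0,2],[[0,0.19,-0.66],0,2],[[0,0.2,-0.65],0,2],[[0,0.23,-0.65],0,2],[[0,0,0],0,2]]'

```text
clock: 19.45
eef_pos: [0.5375, 0.0236, 0.1962]
orientation: [0.001, 0.677, 0.736, 0.001]
ft_force: [5.2, 0.9, -6.8]
finger_gap: 0.0088
```

```bash
python3 go.py .5282 .0229 .166 94.7;python3 - <<'E'
from h import *
for n in("scene",):
    p,d=arm.get_image(n)
    a=p[120:270,140:360]
    cv2.imwrite(f"pics/{n}6.png",cv2.resize(a[:,:,::-1],None,fx=3.5,fy=3.5,interpolation=cv2.INTER_CUBIC))
E
```

```text
clk 19.45 tcp [0.5375 0.0236 0.1962] head 94.75 tilt 0.12 gap 0.0088 F [ 5.23  0.86 -6.84] j [ 0.2   0.51 -0.43  1.84  0.27  0.86 -0.29]
tool shift cm [ 0.01 -0.94  3.02] yaw 0.05
```

View pics/scene6.png

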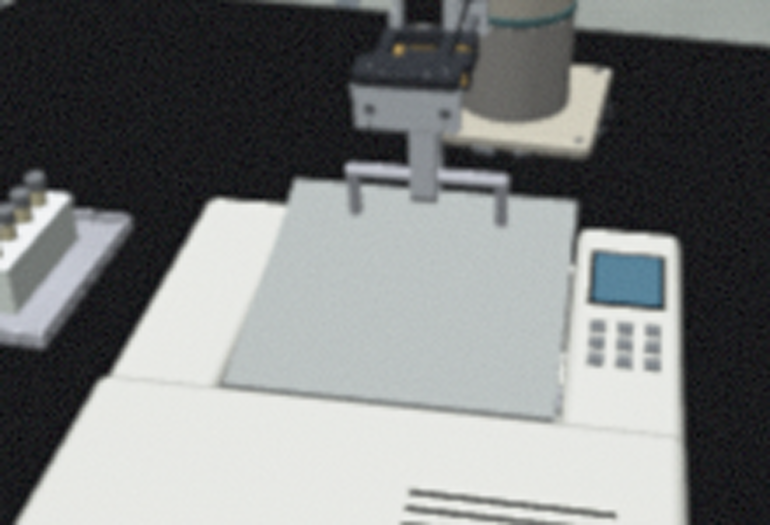

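The hood is rising with the handle (bar at crop (425,178)), about 9 degrees open, with low forces. Continuing along the arc.

Request:
apply_moves --steps '[[[0,0.28,-0.64],0,2],[[0,0.3,-0.63],0,2],[[0,0.3,-0.62],0,2],[[0,0.32,-0.61],0,2],[[0,0.34,-0.6],0,2],[[0,0.36,-0.58],0,2],[[0,0.38,-0.57],0,2],[[0,0,0],0,2]]'

```text
clock: 20.5
eef_pos: [0.5595, 0.0253, 0.2379]
orientation: [0.0, 0.677, 0.736, 0.0]
ft_force: [5.2, 0.5, -8.7]
finger_gap: 0.0092
```

```bash
python3 go.py .5282 .0229 .166 94.7
```

```text
clk 20.5 tcp [0.5595 0.0253 0.2379] head 94.75 tilt 0.02 gap 0.0092 F [ 5.18  0.53 -8.72] j [ 0.2   0.49 -0.45  1.72  0.25  0.98 -0.25]
tool shift cm [ 0.02 -3.14  7.19] yaw 0.05
```

Request:
apply_moves --steps '[[[0,0.44,-0.54],0,2],[[0,0.44,-0.54],0,2],[[0,0.45,-0.53],0,2],[[0,0.46,-0.52],0,2],[[0,0.48,-0.5],0,2],[[0,0.49,-0.48],0,2],[[0,0.51,-0.47],0,2],[[0,0,0],0,2]]'

```text
clock: 21.5
eef_pos: [0.5918, 0.0279, 0.2745]
orientation: [0.0, 0.677, 0.736, -0.0]
ft_force: [-1.2, -1.8, -2.5]
finger_gap: 0.0089
```

```bash
python3 go.py .5282 .0229 .166 94.7
```

```text
clk 21.5 tcp [0.5918 0.0279 0.2745] head 94.75 tilt 0.03 gap 0.0089 F [-1.19 -1.8  -2.48] j [ 0.19  0.51 -0.45  1.58  0.24  1.11 -0.23]
tool shift cm [ 0.03 -6.37 10.85] yaw 0.05
```

Request:
apply_moves --steps '[[[0,0.52,-0.42],0,2],[[0,0.54,-0.4],0,2],[[0,0.56,-0.38],0,2],[[0,0.57,-0.36],0,2],[[0,0.58,-0.34],0,2],[[0,0.58,-0.32],0,2],[[0,0.4,-0.2],0,2],[[0,0,0],0,2]]'

```text
clock: 22.5
eef_pos: [0.6289, 0.0309, 0.3002]
orientation: [0.0, 0.677, 0.736, -0.0]
ft_force: [-7.3, -3.6, 7.6]
finger_gap: 0.0091
```

```bash
python3 go.py .5282 .0229 .166 94.7;python3 - <<'E'
from h import *
for n in("scene","top"):
    p,d=arm.get_image(n);np.savez(f"pics/{n}7.npz",p=p,d=d)
    cv2.imwrite(f"pics/{n}7.png",cv2.resize(p[:,:,::-1],None,fx=1.5,fy=1.5,interpolation=cv2.INTER_CUBIC))
E
```

```text
clk 22.5 tcp [0.6289 0.0309 0.3002] head 94.74 tilt 0.06 gap 0.0091 F [-7.31 -3.59  7.6 ] j [ 0.17  0.55 -0.44  1.44  0.24  1.21 -0.22]
tool shift cm [  0.05 -10.1   13.43] yaw 0.04
```

View pics/scene7.png

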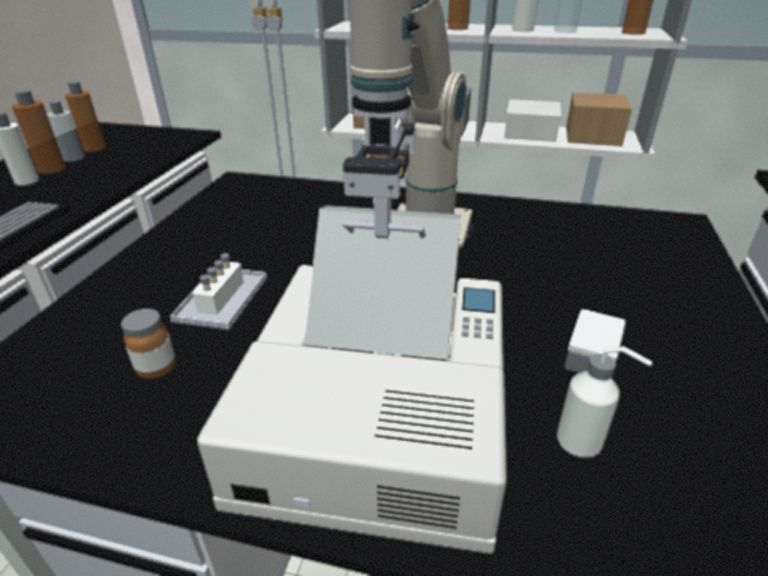

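View pics/top7.png

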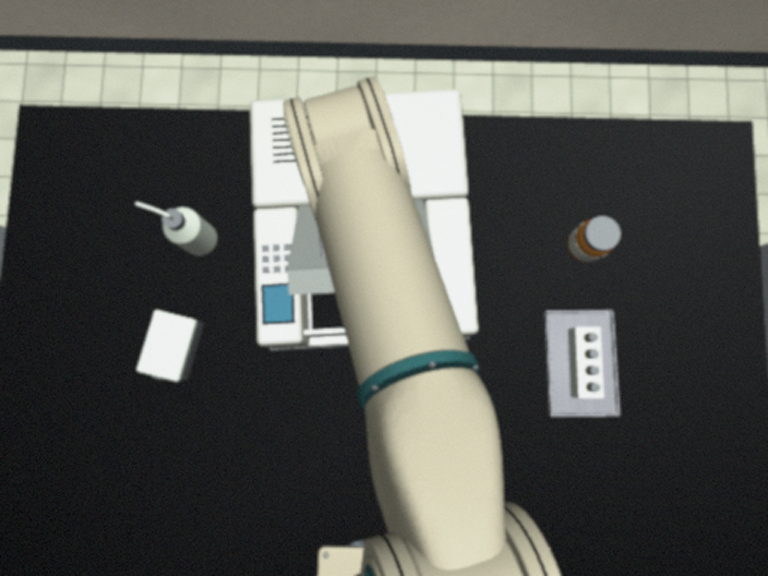

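The scene view shows the hood up at (385,280), held at the bar (385,230). The rack with four tubes is in the tray (220,285), and the bystanders have not moved. I'll check the hood angle from a plane fit, and the rack position.

```bash
python3 - <<'E'
from h import *
f=np.load("pics/scene7.npz");W=pts("scene",f["d"])
q=W[175:225,220:295].reshape(-1,3);q=q[np.isfinite(q[:,0])]
for _ in range(3):
    c=np.median(q,0) if _==0 else q.mean(0);n=np.linalg.svd(q-c,full_matrices=False)[2][2];n*=np.sign(n[2]);r=(q-c)@n;q=q[abs(r)<max(.003,2*r.std())]
print("hood deg",np.degrees(np.arccos(n[2])),n,len(q),r.std())
f=np.load("pics/top7.npz");W=pts("top",f["d"]);Z=W[...,2];m=np.zeros(Z.shape,bool);m[205:275,370:410]=1
m&=(Z>.045)&(Z<.062);q=W[m];print("rack",rect(q[:,:2]),np.median(q[:,2]))
m[:]=0;m[205:275,370:410]=1;m&=(Z>.07);q=W[m];print("caps",rect(q[:,:2]),np.median(q[:,2]))
E
python3 go.py .5282 .0229 .166 94.7
```

```text
hood deg 49.527218161879006 [0.75840579 0.05922041 0.64908675] 3590 0.0012267132711967544
rack ((450.3697204589844, -389.01593017578125), (127.03889465332031, 48.841190338134766), 1.3610647916793823) 0.053337150877902265
caps ((451.05731201171875, -389.56683349609375), (104.77149963378906, 19.293855667114258), 1.0896687507629395) 0.08314145639122972
clk 22.6 tcp [0.6288 0.0309 0.3001] head 94.74 tilt 0.06 gap 0.0092 F [-7.07 -1.54  8.22] j [ 0.17  0.55 -0.44  1.44  0.24  1.21 -0.22]
tool shift cm [  0.05 -10.08  13.42] yaw 0.04
```

Request:
apply_moves --steps '[[[0,0,0],0,2],[[0,0,0],0,2],[[0,0,0],0,2],[[0,0,0],0,2]]'

```text
clock: 23.1
eef_pos: [0.6287, 0.0308, 0.3001]
orientation: [0.0, 0.677, 0.736, -0.0]
ft_force: [-6.7, -2.8, 5.7]
finger_gap: 0.009
```

```bash
python3 go.py .5282 .0229 .166 94.7; python3 -c "
from plant import arm
print(arm.hand_in())"
```

```text
clk 23.1 tcp [0.6287 0.0308 0.3001] head 94.74 tilt 0.07 gap 0.009 F [-6.69 -2.77  5.73] j [ 0.17  0.55 -0.44  1.44  0.24  1.21 -0.22]
tool shift cm [  0.05 -10.08  13.41] yaw 0.04
the job is handed in; nothing more can be done
None
```

I moved the rack from the hood into the steel tray, lifted the hood by its bow handle to about 50°, and handed the job in at 23.1 s with the gripper still holding the bar. The hand-in reports no verdict, so the results below come from my own last checks.

- **Hood:** a plane fitted to the depth picture gave 49.5°. Over the last half second the tool moved only about 0.1 mm, with the fingers closed on the bar at a 9 mm gap.
- **Rack:** the camera put its centre within about 2 mm of the tray centre along both axes. Its top is at 53 mm, as expected for standing on the tray floor, and all four tube caps sit at about 83 mm.
- **Bystanders:** the tip box, wash bottle and jar look unmoved in the last pictures. I judged that by eye and did not measure it.
- **Small disagreements:**
  - The bar's arc came out about 2 mm larger than the stated geometry.
  - The wrist still read about 9 N at the end, so the commanded pose is pressing lightly on the bar.

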